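# Pull the spring clip from the blue filter holder

## Robot

A 7-joint arm with a two-finger parallel gripper is mounted at the origin on a cart in front of the work surface, level with it; the furniture and walls round the work are solid. World frame = base frame: x ahead of the robot, y to its left, z up, the work surface at z = 0. Lengths are in m, angles in rad, forces in N, time in s.
With the tool pointing down it reaches from about 0.4 to 0.85 m from the base axis. Payload 10.4 kg.
Tool frame: the origin (TCP) lies on the front face of the gripper's body, between the roots of the fingers; the fingertips stand 73 mm ahead of it and the grasp point (between the pads) lies 54 mm ahead of it; z points along the fingers, y is the line along which they close (so a half turn about z gives the same grasp; the last joint's range is limited). The gripper opens to 85 mm and grips with 20 to 120 N. Pads are 22 mm wide; open, the fingers measure 114 mm over their backs; the gripper's body (76 mm by 85 mm) begins 54 mm behind the grasp point. The pads swing forward as they close: fully open they stand 13 mm farther back than shut.
Start: joints at [-1.326, 0.332, -0.065, 1.46, 0.022, 1.35, -0.088], TCP at [0.165, 0.603, 0.304] pointing down, gripper open.
Joint ranges: [-2.6, 2.6], [-0.5, 2.12], [-1.47, 1.34], [0.16, 2.42], [-1.27, 4.41], [0.06, 2.06], [-2.6, 2.6]. Speed limits (rad/s): [2.22, 2.22, 2.79, 2.79, 3.14, 3.14, 3.14].

## Interface

Orientations are given as a unit quaternion [x, y, z, w].
In Python, from workcell import manip gives the robot as it stands.
- The arm moves only by the shell command python3 -m jog 'ROWS' [FORCE]. ROWS is JSON, a list of rows, each an object with "grip": the gripper command: -1 is fully open, 1 is shut, values between are in proportion; "slide": the shift along the tool's x, y, z in cm, a list of three; "yaw": the turn about the tool's z in rad. A call has 1 to 8 rows; each row shifts and turns the commanded pose from where the row before left it, along the tool's axes as they then stand; what a row does not reach is not made up. A row lasts 1/10 s, in which the tool goes at most 50 mm and 8.59 degrees, less where a joint would pass 70% of its speed; a pose out of reach is approached as far as the arm can. A call with a gripper value outside its range is refused whole. The fingers move at their own pace and stop on an object; FORCE is the grip in N (left out, the last holds). Time passes only in rows, so rows that do not move let the fingers close. It gives the time, the measured TCP pose, the force, the opening and the grip force at its end, in the units of the state.
- manip.get_obs(): the state, without advancing time (a new reading comes with each control period).
- manip.camera(name): name is "side" or "top" or "wrist"; returns the picture (420x560x3 uint8, blue, green, red); there is no depth.
- manip.calibration(name): a dict with "vfov" (degrees; the focal length in pixels is half the picture's height over the tangent of half this angle, whatever the lens; pixels are square), "cx", "cy" (the principal point, pixels), "camera_from_world" (4x4, takes a point from world to camera coordinates). Camera axes: x right, y down, z forward; pixel columns grow to the right and rows downward; lengths in m; the calibration is good to about 2 mm. A picture is of the moment at which its call begins: read the wrist's pose just before it. calibration takes no time and is no camera call; for the wrist camera it gives the pose at the moment of the call.
- manip.hand_in(): hands the job in; it is judged then, once.
Trained networks look in the newest picture that a camera, given by its name, has taken for a name from the list of things; names that differ only in an ending like _2 or _b are one class to them, and where a whole thing is asked for, a point or a joint stands for the part that bears it (a point fixed in the world has none). Each returns a list of dicts, best first, with "conf" (0 to 1); they miss things now and then, are a little off and sometimes report something else, mostly with a low value. They report only what shows in the picture. A call takes as long as a camera call.
- manip.masks_of(thing, camera): "region" (420x560 bool, what is visible of it) and "centre" ([column, row] in pixels, amid what is visible of it).
The state is a dict: "clock": time; "joint_pos": joint angles; "joint_velocities": joint speeds; "tau": joint torques, N m; "position": TCP position; "ee_rot": TCP orientation; "ft_force": force on the tool from outside, world axes, zero at the start; "torque": the same for the moment, N m; "grip_width": opening from 0.0 (shut) to 1.0 (fully open); "grasp_force": force on a finger pad.
Only numpy, scipy, OpenCV 4.12 (cv2) and the standard library are available. Lean on these libraries where they do the work, as an engineer would, in place of code of your own. Each camera call takes 0.05 s, during which the arm holds its last target. There are 200 camera calls.

## Task

Unlock the filter holder with the blue cap: pull its spring clip sideways out of the upright pin by the yellow loop, and put the clip in the white tray. Leave the clip of the red-capped holder in its pin.

Things in the scene. Friction and masses are not known exactly. Their poses are not given: they have to be found in the camera images.
- clip_blue_loop (a point): Centre of the yellow loop of the spring clip in the blue-capped holder, 90-92 mm above the bench. The loop is a ring upright in the clip's x-z plane, 31 mm outside, 9 mm thick along y: grip across y from above. x points from loop to pin. A straight leg 11 mm below the centre runs along +x through the pin, ending 77 mm from the centre; a sprung leg passes over the pin. Clip 94 mm long, about 40 g.
- clip_red_loop (a point): The same point on the like clip in the red-capped holder (some 15 to 26 cm beside the blue one, on either side), which stays where it is.
- holder_blue: Filter holder fixed to the bench: white cell (base 90 mm across, up to 36 mm high), blue cap 44 mm across up to 70 mm, steel pin 20 mm across up to 94 mm, cross hole at 82 mm. Origin: pin axis at the bench. The loop is 55 mm toward the holder's -x, roughly toward the robot. Pulled straight along -x the clip gives way at about 3 to 8 N and is clear of the pin after 32 mm.
- tray: White open tray fixed to the bench, 130 mm (its x) by 150 mm (its y), 18 mm high, walls and floor 4 mm thick. Origin at the centre of its underside, z up.

How it is judged:
On the way:
1. the clip is pulled clear of the blue-capped holder's pin (horizontal distance between clip_blue_loop and holder_blue above 0.09 m), for 0.1 s.
At the end, for the whole second after the job is handed in: The blue holder's clip lies in the white tray: its loop's centre is inside the tray's outline and less than 35 mm above the bench, more than 70 mm from the holder's pin axis, and the red holder's clip is within 15 mm of where it was (x of clip_blue_loop in the frame of tray between -0.063 and 0.063 m and y of clip_blue_loop in the frame of tray between -0.073 and 0.073 m and z of clip_blue_loop in the frame of tray below 0.035 m and horizontal distance between clip_blue_loop and holder_blue above 0.07 m and distance of clip_red_loop from where it was at the start of the episode below 0.015 m); the robot touches nothing.
It fails at once if the clip of the red-capped holder is moved more than 15 mm (distance of clip_red_loop from where it was at the start of the episode above 0.015 m).
It also fails if it takes over 42 s, if anything falls off the work surface, if the arm or the gripper's body presses on something with over 40 N, if the wrist force passes 120 N, or if a joint passes its speed limit or range.

## Working session

There is one attempt and no reset: what is moved stays moved. The work goes in short steps, Python scripts to look and compute and a shell command to move; the robot and the scene stay as the last step left them, time stands still between calls to the robot, and variables do not carry over. Pictures are saved under pics/ and viewed, at most 10 in all, crops included, and the job is handed in when it is done.

```bash
mkdir -p pics
cat > h.py <<'E'
from workcell import manip
import numpy as np, cv2
def cal(n):
    c=manip.calibration(n); f=210/np.tan(np.radians(c["vfov"])/2); return f,c["cx"],c["cy"],np.array(c["camera_from_world"]),c
def ray(n,p,C=None):
    f,cx,cy,T,_=C or cal(n); d=T[:3,:3].T@np.array([(p[0]-cx)/f,(p[1]-cy)/f,1]); return -T[:3,:3].T@T[:3,3],d
def atz(n,p,z,C=None):
    o,d=ray(n,p,C); return o+d*(z-o[2])/d[2]
def proj(n,P,C=None):
    f,cx,cy,T,_=C or cal(n); q=T[:3,:3]@np.array(P)+T[:3,3]; return np.array([f*q[0]/q[2]+cx,f*q[1]/q[2]+cy])
E
python3 - <<'E'
from h import *
ims=[]
for n in ("side","top","wrist"):
    C=cal(n); im=manip.camera(n); cv2.imwrite(f"pics/{n}0.png",im)
    print(n,{k:v for k,v in C[4].items() if k!="camera_from_world"}, C[3].round(3).tolist())
    for t,z in (("clip_blue_loop",.09),("clip_red_loop",.09),("holder_blue",.04),("tray",.004)):
        try:
            for m in manip.masks_of(t,n)[:3]: print(t,round(m["conf"],2),np.round(m["centre"],1),m["region"].sum(),atz(n,m["centre"],z,C).round(3))
        except Exception as e: print(t,e)
print(manip.get_obs())
E
```

```text
side {'vfov': 42.96633103354336, 'cx': 287.5609690506959, 'cy': 203.09515629332702} [[0.979, -0.206, -0.001, -0.584], [-0.129, -0.607, -0.784, 0.122], [0.16, 0.767, -0.621, 0.861], [0.0, 0.0, 0.0, 1.0]]
clip_blue_loop 0.79 [299.1 168. ] 300 [0.629 0.054 0.09 ]
clip_red_loop 0.73 [316.8 247.2] 630 [ 0.609 -0.151  0.09 ]
tray 0.68 [216.1 211.5] 4039 [0.476 0.069 0.004]
top {'vfov': 43.70917566160053, 'cx': 272.5600208335639, 'cy': 218.12087018670215} [[-0.016, -1.0, -0.001, -0.056], [-0.988, 0.016, -0.153, 0.586], [0.153, -0.002, -0.988, 0.882], [0.0, 0.0, 0.0, 1.0]]
clip_blue_loop 0.46 [199.8 187.9] 185 [0.632 0.057 0.09 ]
clip_blue_loop 0.26 [323.8 197.2] 237 [ 0.612 -0.153  0.09 ]
clip_red_loop 0.57 [326.  200.1] 207 [ 0.607 -0.156  0.09 ]
holder_blue 0.63 [198.6 180.1] 1641 [0.657 0.067 0.04 ]
tray 0.63 [194.4 282.9] 6200 [0.474 0.078 0.004]
wrist {'vfov': 71.05404812433228, 'cx': 277.58553846382847, 'cy': 209.39627806640524} [[0.265, 0.964, -0.002, -0.623], [0.915, -0.251, 0.315, -0.041], [0.304, -0.085, -0.949, 0.381], [0.0, 0.0, 0.0, 1.0]]
{'clock': 0.75, 'joint_pos': array([-1.32556732,  0.33217604, -0.06466999,  1.46011246,  0.02157533,
        1.34991535, -0.08849975]), 'joint_velocities': array([-0.00041539, -0.00042999, -0.00083645, -0.00013495,  0.00119088,
        0.00155548,  0.00109462]), 'tau': array([-2.87727516e-04, -6.25147748e+01,  4.86308418e-02, -3.91793311e+01,
        1.63521362e-02,  1.70694020e-03,  2.77412759e-06]), 'position': array([0.16539514, 0.60272329, 0.30394646]), 'ee_rot': array([ 1.33529487e-01,  9.91044840e-01,  4.21210946e-05, -1.02641925e-05]), 'ft_force': array([-0.12368295,  0.23436706, -0.88290224]), 'torque': array([-0.02101025, -0.00437165,  0.02196636]), 'grasp_force': 0.0, 'grip_width': 0.9947365699522003}
```

Run:
```python
import cv2
a=cv2.imread("pics/side0.png")[110:300,150:430];b=cv2.imread("pics/top0.png")[130:340,120:400]
a=cv2.resize(a,(800,543),interpolation=2);b=cv2.resize(b,(800,600),interpolation=2)
cv2.imwrite("pics/s1.png",a);cv2.imwrite("pics/t1.png",b)
```

```text
(no output)
```

View pics/s1.png

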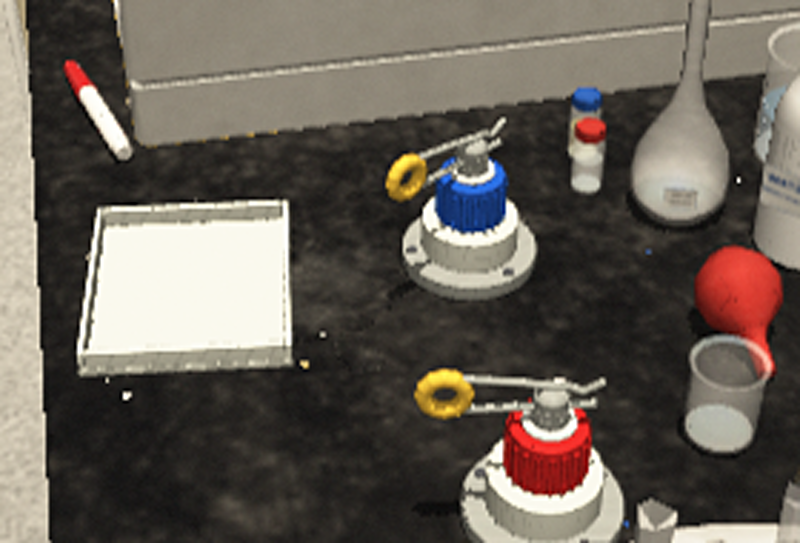

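View pics/t1.png

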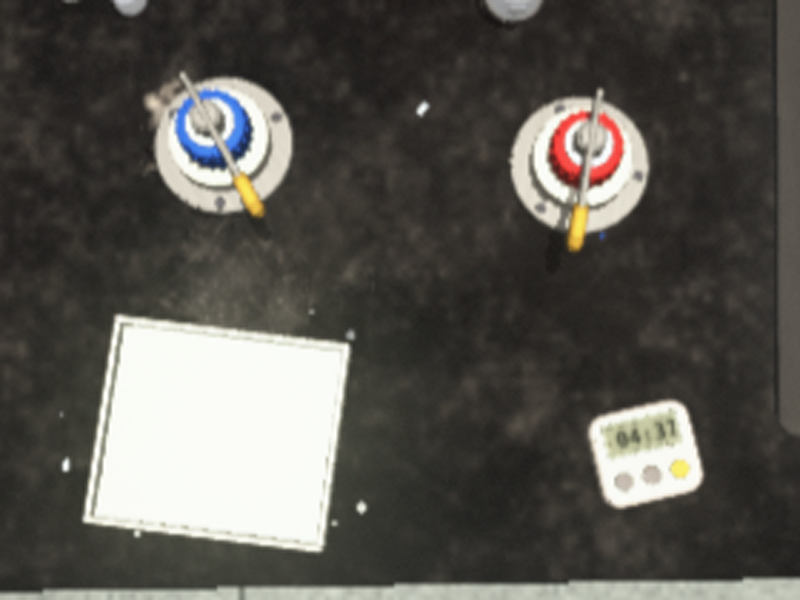

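The crops show the blue clip's loop at about side pixel (292,172) and top pixel (207,198). The pin is at top pixel (192,170). The tray is clear, and a grey box stands to the left of the scene.

Run:
```python
from h import *
p=atz("top",(192.5,170.3),.094);l=atz("top",(207.5,198.3),.094)
ls=atz("side",(292.1,171.6),.091); ps=atz("side",(150+475/2.857,110+148/2.857),.094)
print("pin",p.round(4),ps.round(4),"loop",l.round(4),ls.round(4))
for a in (p,ps):
  for b in (l,ls): d=a-b; print(np.hypot(*d[:2]).round(4),np.arctan2(d[1],d[0]).round(3))
for q in [(140,140),(700,75)]: print("box",atz("side",(150+q[0]/2.857,110+q[1]/2.857),0).round(3))
for q in [(118,318),(350,345),(322,550),(85,522)]: print("tray",atz("top",(120+q[0]/2.857,130+q[1]/2.857),.018).round(3))
for q in [(591,135)]: print("redpin",atz("top",(120+q[0]/2.857,130+q[1]/2.857),.094).round(3))
cv2.imwrite("pics/all.png",cv2.hconcat([cv2.resize(cv2.imread(f"pics/{n}0.png"),(400,300)) for n in("side","wrist")]))
```

```text
pin [0.6615 0.0695 0.094 ] [0.6623 0.0613 0.094 ] loop [0.6126 0.0438 0.094 ] [0.6145 0.0446 0.091 ]
0.0552 0.483
0.0532 0.487
0.0527 0.337
0.0507 0.335
box [0.459 0.258 0.   ]
box [0.899 0.259 0.   ]
tray [0.55  0.137 0.018]
tray [ 0.53  -0.01   0.018]
tray [0.403 0.008 0.018]
tray [0.422 0.155 0.018]
redpin [ 0.646 -0.159  0.094]
```

View pics/all.png

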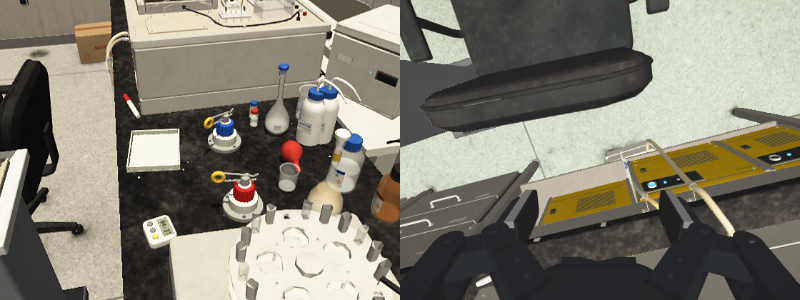

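```bash
python3 -m jog '[{"grip":-1,"slide":[-2,-2.2,0],"yaw":0},{"grip":-1,"slide":[-3,-3.3,0],"yaw":0},{"grip":-1,"slide":[-3,-3.3,0],"yaw":0},{"grip":-1,"slide":[-3,-3.3,0],"yaw":0},{"grip":-1,"slide":[-3,-3.3,0],"yaw":0},{"grip":-1,"slide":[-3,-3.3,0],"yaw":0},{"grip":-1,"slide":[-3,-3.3,0],"yaw":0},{"grip":-1,"slide":[-3,-3.3,0],"yaw":0}]' 60
```

```text
clock: 1.55
position: [0.3208, 0.2962, 0.3041]
ee_rot: [0.133, 0.991, 0.0, 0.0]
ft_force: [0.8, 0.6, 1.0]
grip_width: 0.998
grasp_force: 0.0
```

```bash
python3 -m jog '[{"grip":-1,"slide":[-3,-3.3,0],"yaw":0},{"grip":-1,"slide":[-3,-3.3,0],"yaw":0},{"grip":-1,"slide":[-3,-3.3,0],"yaw":-0.14},{"grip":-1,"slide":[-3,-3.3,0],"yaw":-0.14},{"grip":-1,"slide":[-3,-3.3,0],"yaw":-0.14},{"grip":-1,"slide":[-3,-2,0],"yaw":-0.14},{"grip":-1,"slide":[0,0,0],"yaw":-0.14},{"grip":-1,"slide":[0,0,0],"yaw":-0.05}]'
python3 - <<'E'
from h import *
C=cal("wrist"); im=manip.camera("wrist"); cv2.imwrite("pics/w2.png",im)
print(manip.get_obs()["position"])
for t,z in (("clip_blue_loop",.09),("clip_red_loop",.09),("holder_blue",.04),("tray",.004)):
    for m in manip.masks_of(t,"wrist")[:2]: print(t,round(m["conf"],2),np.round(m["centre"],1),m["region"].sum(),atz("wrist",m["centre"],z,C).round(3))
E
```

```text
clock: 2.35
position: [0.4611, 0.1018, 0.3038]
ee_rot: [-0.22, 0.975, 0.0, -0.0]
ft_force: [-1.0, 0.1, -0.7]
grip_width: 1.001
grasp_force: 0.0
[0.46074402 0.10224964 0.30385766]
clip_red_loop 0.83 [  6.1 204.2] 239 [ 0.586 -0.144  0.09 ]
holder_blue 0.98 [207.  298.7] 2085 [0.641 0.082 0.04 ]
tray 0.69 [253.2 176.2] 12704 [0.472 0.071 0.004]
```

View pics/w2.png

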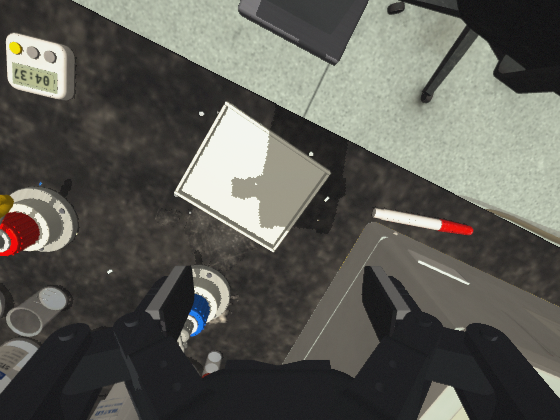

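The gripper now stands over the tray, with blue holder at (207,299) partly hidden by a finger. I'll go above the loop and look from there.

```bash
python3 -m jog '[{"grip":-1,"slide":[-2.8,-2.9,0],"yaw":0},{"grip":-1,"slide":[-2.8,-2.9,0],"yaw":0},{"grip":-1,"slide":[-2.8,-2.9,2],"yaw":0},{"grip":-1,"slide":[-2.8,-3,2],"yaw":0},{"grip":-1,"slide":[0,0,2],"yaw":-0.04},{"grip":-1,"slide":[0,0,0],"yaw":0},{"grip":-1,"slide":[0,0,0],"yaw":0}]'
python3 - <<'E'
from h import *
C=cal("wrist"); im=manip.camera("wrist"); cv2.imwrite("pics/w3.png",im)
o=manip.get_obs();print(o["position"],o["ee_rot"],proj("wrist",[.6126,.0438,.091],C),proj("wrist",[.6615,.0695,.094],C))
for t,z in (("clip_blue_loop",.09),("holder_blue",.04)):
    for m in manip.masks_of(t,"wrist")[:2]: print(t,round(m["conf"],2),np.round(m["centre"],1),m["region"].sum(),atz("wrist",m["centre"],z,C).round(3))
E
```

```text
clock: 3.3
position: [0.6114, 0.0451, 0.2443]
ee_rot: [-0.238, 0.971, 0.0, -0.0]
ft_force: [0.4, -0.3, 0.9]
grip_width: 1.003
grasp_force: 0.0
[0.61160132 0.04520916 0.2451628 ] [-2.37879889e-01  9.71294206e-01  5.93207745e-04  6.09500095e-04] [277.0500659  219.09954258] [277.38267802 281.05947998]
clip_blue_loop 0.59 [275.1 239.5] 815 [0.63  0.051 0.09 ]
holder_blue 0.59 [281.6 245.9] 4669 [0.653 0.07  0.04 ]
```

View pics/w3.png

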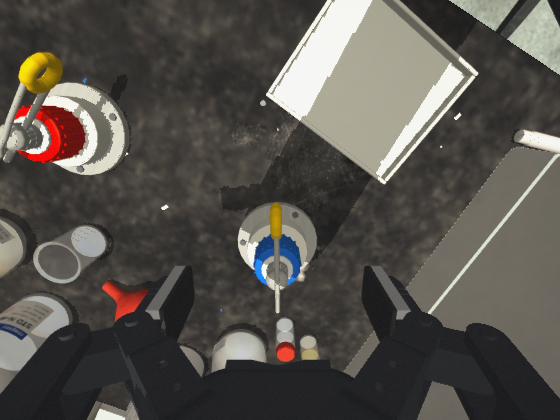

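The loop is at (276,220), where it was predicted (277,219), and the clip is aligned with the tool's x axis. Now I'll go down and grip.

```bash
python3 -m jog '[{"grip":-1,"slide":[0,-0.1,2.5],"yaw":0},{"grip":-1,"slide":[0,0,2.5],"yaw":0},{"grip":-1,"slide":[0,0,2.5],"yaw":0},{"grip":-1,"slide":[0,0,2.2],"yaw":0},{"grip":-1,"slide":[0,0,0],"yaw":0},{"grip":0.5,"slide":[0,0,0],"yaw":0},{"grip":1,"slide":[0,0,0],"yaw":0},{"grip":1,"slide":[0,0,0],"yaw":0}]' 60; python3 -m jog '[{"grip":1,"slide":[0,0,0],"yaw":0},{"grip":1,"slide":[0,0,0],"yaw":0},{"grip":1,"slide":[0,0,0],"yaw":0},{"grip":1,"slide":[0,0,0],"yaw":0},{"grip":1,"slide":[0,0,0],"yaw":0}]' 60
```

```text
clock: 4.25
position: [0.6128, 0.044, 0.1484]
ee_rot: [-0.238, 0.971, 0.0, 0.001]
ft_force: [-0.2, -0.3, -0.3]
grip_width: 0.513
grasp_force: 0.0
clock: 4.75
position: [0.6123, 0.0438, 0.147]
ee_rot: [-0.238, 0.971, 0.0, 0.0]
ft_force: [-0.3, -0.3, 1.4]
grip_width: 0.089
grasp_force: 58.5
```

```bash
python3 -m jog '[{"grip":1,"slide":[0.5,0,0],"yaw":0},{"grip":1,"slide":[0.8,0,0],"yaw":0},{"grip":1,"slide":[0.8,0,0],"yaw":0},{"grip":1,"slide":[0.8,0,0],"yaw":0},{"grip":1,"slide":[0.8,0,0],"yaw":0},{"grip":1,"slide":[0.8,0,0],"yaw":0},{"grip":1,"slide":[0.5,0,0],"yaw":0},{"grip":1,"slide":[0,0,0],"yaw":0}]'
python3 - <<'E'
from h import *
a=manip.camera("side")[80:300,130:410]; b=manip.camera("wrist")[90:310,140:420]
cv2.imwrite("pics/p4.png",cv2.resize(cv2.hconcat([a,b]),(800,314),interpolation=2))
E
```

```text
clock: 5.55
position: [0.5671, 0.0201, 0.1468]
ee_rot: [-0.238, 0.971, 0.0, -0.0]
ft_force: [0.8, -0.6, -0.7]
grip_width: 0.086
grasp_force: 58.8
```

View pics/p4.png

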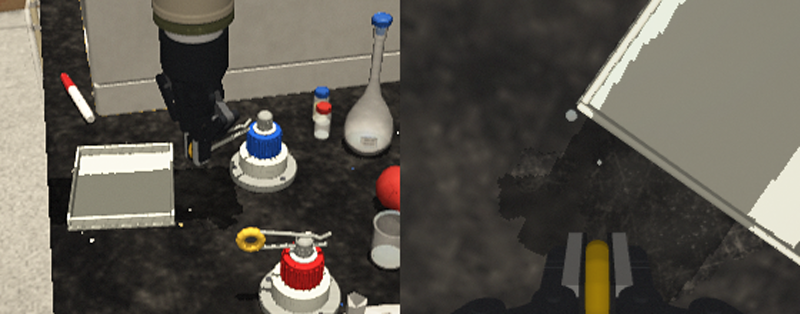

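The loop is held and the leg has left the pin; the red clip hasn't moved. Now I'll carry it over the tray and lower it.

```bash
python3 -m jog '[{"grip":1,"slide":[1.5,0.8,0],"yaw":0},{"grip":1,"slide":[2,2,0],"yaw":0},{"grip":1,"slide":[2,2,0],"yaw":0},{"grip":1,"slide":[2,2.5,0],"yaw":0},{"grip":1,"slide":[1.2,1.5,0],"yaw":0},{"grip":1,"slide":[0,0,0],"yaw":0},{"grip":1,"slide":[0,0,1.5],"yaw":0},{"grip":1,"slide":[0,0,1.5],"yaw":0}]'
python3 - <<'E'
from h import *
o=manip.get_obs();print(o["position"])
cv2.imwrite("pics/p5.png",cv2.resize(manip.camera("side")[80:300,130:410],(700,550),interpolation=2))
E
```

```text
clock: 6.45
position: [0.4512, 0.0586, 0.1171]
ee_rot: [-0.238, 0.971, 0.0, 0.001]
ft_force: [-0.1, -0.2, -0.2]
grip_width: 0.089
grasp_force: 58.8
[0.45118313 0.05863507 0.11710983]
```

View pics/p5.png

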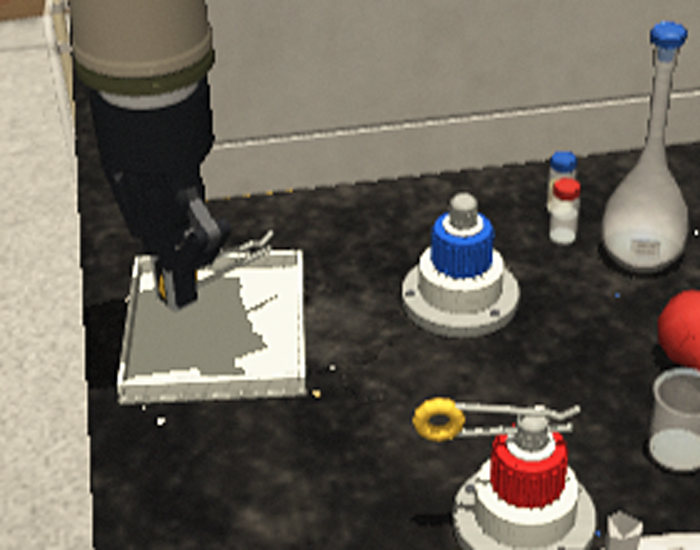

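The clip hangs over the tray at crop (180-270, 235-290) with the holder's pin empty. I'll lower it another 3 cm, open partly and lift.

```bash
python3 -m jog '[{"grip":1,"slide":[0,0,1.2],"yaw":0},{"grip":1,"slide":[0,0,1.2],"yaw":0},{"grip":1,"slide":[0,0,0.8],"yaw":0},{"grip":1,"slide":[0,0,0],"yaw":0},{"grip":0.4,"slide":[0,0,0],"yaw":0},{"grip":0.3,"slide":[0,0,0],"yaw":0},{"grip":0.3,"slide":[0,0,0],"yaw":0},{"grip":0.3,"slide":[0,0,0],"yaw":0}]' && python3 -m jog '[{"grip":0.3,"slide":[0,0,0],"yaw":0},{"grip":0.3,"slide":[0,0,0],"yaw":0},{"grip":0.3,"slide":[0,0,-1],"yaw":0},{"grip":0.3,"slide":[0,0,-2],"yaw":0},{"grip":0.3,"slide":[0,0,-4],"yaw":0},{"grip":0.3,"slide":[0,0,-4],"yaw":0},{"grip":0.3,"slide":[0,0,-4],"yaw":0},{"grip":0.3,"slide":[0,0,-4],"yaw":0}]' && python3 -m jog '[{"grip":0.3,"slide":[0,0,-2],"yaw":0},{"grip":0.3,"slide":[0,0,0],"yaw":0},{"grip":0.3,"slide":[0,0,0],"yaw":0},{"grip":0.3,"slide":[0,0,0],"yaw":0}]'
python3 - <<'E'
from h import *
a=manip.camera("side")[110:330,130:410];b=manip.camera("wrist")[40:260,140:420]
for n in("side","wrist"):
  for m in manip.masks_of("clip_blue_loop",n)[:3]: print(n,round(m["conf"],2),np.round(m["centre"],1),atz(n,m["centre"],.015).round(3))
cv2.imwrite("pics/p6.png",cv2.resize(cv2.hconcat([a,b]),(800,314),interpolation=2))
E
```

```text
clock: 7.3
position: [0.4501, 0.0586, 0.0852]
ee_rot: [-0.238, 0.971, 0.0, 0.0]
ft_force: [0.1, -0.3, 0.4]
grip_width: 0.35
grasp_force: 0.0
clock: 8.1
position: [0.4497, 0.0578, 0.2773]
ee_rot: [-0.238, 0.971, 0.0, 0.0]
ft_force: [1.2, 1.1, -0.4]
grip_width: 0.347
grasp_force: 0.0
clock: 8.5
position: [0.4495, 0.0581, 0.2939]
ee_rot: [-0.238, 0.971, 0.0, -0.001]
ft_force: [0.9, -1.0, -0.6]
grip_width: 0.352
grasp_force: 0.0
side 0.86 [204.4 210.5] [0.455 0.063 0.015]
wrist 0.84 [277.6 212.3] [0.484 0.074 0.015]
```

View pics/p6.png

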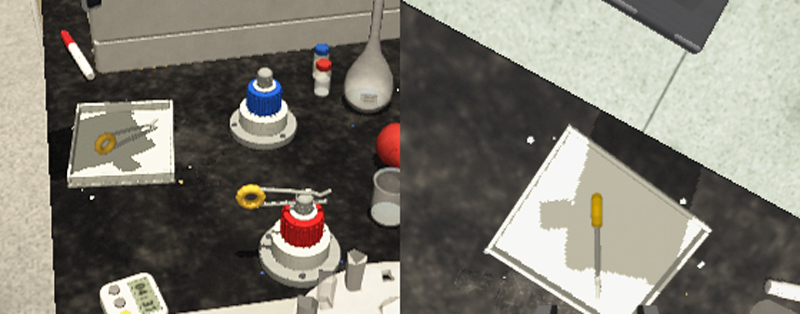

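The clip lies in the tray, with its loop at side crop (105,143). The red clip is still in its pin, and the gripper is clear.

```bash
python3 -c "
from workcell import manip
print(manip.hand_in())"
```

```text
the job is handed in; nothing more can be done
None
```

The blue holder's clip is out of its pin and in the white tray, the red holder's clip is still in its pin, and the job is handed in at about 9 s; no verdict came back.

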